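Click the swivel marking stand round to the red stud and confirm on the green dome key

TASK

Turn the swivel marking stand by its black handle post, click by click, until its yellow pointer has clicked in at the red stud, and let go of the handle. Then confirm on the green key: press it just until you feel it click, not on down towards its stop, and let it come up again. Leave the white key and the other things on the table alone.

Things in the scene. Friction and masses are not known exactly. Their poses are not given: they have to be found in the camera images.
- swivel: fixed grey round base of the stand, 270 mm across, 28 mm high; origin at the centre of its underside, on the vertical swivel axis; x axis: direction of the pointer when joint turntable reads 0; black tick marks on its rim every 15 degrees, one for each click. A light blue sole pattern, a dark clamp bar and two black screw heads are fixed on the turning table top, up to 68 mm above the work surface
- turntable (a joint): angle of the aluminium table top (216 mm across, top face 42 mm above the work surface) on the base, rad, positive counter-clockwise from above. A sprung ball holds it at every 15 degrees (0.262 rad), at 0, +-1, ... +-5 clicks, stops just beyond. About 5 N sideways at the handle takes it over a click; let go, it settles in the nearest notch
- handle (a point): grip point of the upright round black handle post on the table top: 26 mm diameter, 85 mm from the swivel axis, opposite the pointer; this point lies on the post's axis 92 mm above the work surface, the post's top is at 116 mm, its foot at 42 mm. The post turns with the table top and may also turn in the grip
- pointer (a point): point that the yellow pointer on the table top points at: 122 mm from the swivel axis over the rim ticks, 14 mm beyond the pointer's tip, 34 mm above the work surface; it stands over a stud when the table is in that stud's notch
- red_stud: red round stud, 13 mm across, 7 mm high, fixed on the base's rim 122 mm from the swivel axis at a tick, 4 clicks to one side of joint reading 0 (either side); origin at the centre of its underside. The target
- blue_stud: blue stud alike, at 4 clicks on the other side; not the target
- green_key (a joint): travel of the green round dome key, m: 0 up, grows downward. Its force starts at 2.5 N, rises to about 5.3 N at 1.5 to 2 mm, then drops to about 2 N at 3.5 mm (the click; it has clicked once past 2.4 mm), then rises again: 5 N at 5 mm, 6 N at 6 mm; hard stop at 7.5 mm. Springs back by itself
- green_key_top (a point): centre of the top face of the green key (36 mm diameter), which stands 10 mm above its grey fixed box of 70 x 70 x 50 mm; 60 mm above the work surface when up
- white_key (a joint): travel of a white key of the same kind on its own box, beside the green one or in its place; not to be pressed
- white_key_top (a point): centre of the top face of the white key
- tape: loose cream roll of tape lying flat, 90 mm across, 30 mm high; bystander
- jar: loose jar, 70 mm across, 90 mm high; bystander
- hammer: loose hammer lying on the table; bystander
- stapler: loose blue and black stapler, 140 x 36 x 46 mm; bystander
- glue_can: loose can with an orange label, 80 mm across, 110 mm high; bystander
- thread_cone: loose red cone of thread, 64 mm across, 95 mm high; bystander
There are look-alikes about, which are no part of the job. Leave any blue or turquoise look-alike of the part that bears white_key alone.

How it is judged:
On the way, in this order (a step that is already met when the one before it is completed fails the run):
1. the pointer rests in the notch at the red stud and the handle is let go (horizontal distance between pointer and red_stud below 0.008 m and contact force between the fingers and turntable below 0.3 N and velocity of joint turntable between -0.05 and 0.05 rad/s), for 0.3 s.
2. the green key is pressed through its click, the pointer still at the red stud (horizontal distance between pointer and red_stud below 0.008 m and value of joint green_key above 0.0024 m), for 0.02 s.
At the end, for the whole second after the job is handed in: The pointer point is within 8 mm (seen from above) of the red stud's centre and the table top is at rest, and both keys are up (less than 1 mm down) (horizontal distance between pointer and red_stud below 0.008 m and value of joint each of green_key, white_key below 0.001 m and velocity of joint turntable between -0.05 and 0.05 rad/s); the robot touches nothing.
It fails at once if the green key is clicked while the pointer is not at the red stud (value of joint green_key above 0.0024 m and not (horizontal distance between pointer and red_stud below 0.008 m)).
It fails at once if the green key is pushed on well past its click (more than 6.5 mm down) (value of joint green_key above 0.0065 m).
It fails at once if the white key is clicked (more than 2.4 mm down) (value of joint white_key above 0.0024 m).
It fails at once if a bystander is shifted by more than 20 mm (distance of any of tape, jar, hammer, stapler, glue_can, thread_cone from where it was at the start of the episode above 0.02 m).
It also fails if it takes over 61 s, if anything falls off the work surface, if the arm or the gripper's body presses on something with over 40 N, if the wrist force passes 120 N, or if a joint passes its speed limit or range.

ROBOT

A 6-joint arm with a two-finger parallel gripper is mounted at the origin on the work surface. World frame = base frame: x ahead of the robot, y to its left, z up, the work surface at z = 0. Lengths are in m, angles in rad, forces in N, time in s.
With the tool pointing down it reaches from about 0.275 to 0.725 m from the base axis. Payload 15.9 kg.
Tool frame: the origin (TCP) lies midway between the tips of the shut fingers; the grasp point (between the pads) lies 19 mm behind it; z points along the fingers, y is the line along which they close (so a half turn about z gives the same grasp; the last joint's range is limited). The gripper opens to 85 mm and grips with 20 to 120 N. Pads are 22 mm wide; open, the fingers measure 114 mm over their backs; the gripper's body (76 mm by 85 mm) begins 54 mm behind the grasp point. The pads swing forward as they close: fully open they stand 13 mm farther back than shut.
Start: joints at [-1.247, 0.213, -0.034, 1.323, 0, 1.571], TCP at [0.159, -0.474, 0.231] pointing down, gripper open.
Joint ranges: [-2.98, 2.98], [-0.74, 1.72], [-1.14, 1.35], [-2.1, 2.04], [-1.57, 1.44], [-3.14, 3.14]. Speed limits (rad/s): [1.89, 1.89, 2.39, 2.57, 3.14, 3.14].

INTERFACE

Orientations are given as a 3x3 rotation matrix whose columns are the frame's x, y, z axes.
In Python, from station import * gives the robot as it stands.
- The arm moves only by the tool jog_arm, never from a script. Its argument "steps" is a list that holds one entry, the list of rows, each a list of 5 numbers: the shift along the world's x, y, z in m, then the turn about the world's z in degrees, then the finger opening in m, from 0 to 0.0854. In form: [[[tx, ty, tz, twist, hand], ...]]. A call has 1 to 12 rows; each row shifts and turns the commanded pose from where the row before left it; what a row does not reach is not made up. A row lasts 1/12 s, in which the tool goes at most 41.7 mm and 7.16 degrees, less where a joint would pass 70% of its speed; a pose out of reach is approached as far as the arm can. A call with a gripper value outside its range is refused whole. The fingers move at their own pace and stop on an object; "force" is the grip in N (left out, the last holds). Time passes only in rows, so rows that do not move let the fingers close. It gives the time, the measured TCP pose, the force, the opening and the grip force at its end, in the units of the state.
- sense(): the state, without advancing time (a new reading comes with each control period).
- camera(name): name is "scene" or "top"; returns a dict with "pixels" (420x560x3 uint8, red, green, blue), "z_map" (420x560 float32, m along the optical axis (not along the pixel's ray), 0 where there is no reading), "fovy" (degrees; the focal length in pixels is half the picture's height over the tangent of half this angle, whatever the lens; pixels are square), "cx", "cy" (the principal point, pixels), "R" (3x3) and "t" (3): a world point X has camera coordinates R X + t. Camera axes: x right, y down, z forward; pixel columns grow to the right and rows downward; lengths in m; the calibration is good to about 2 mm. A picture is of the moment at which its call begins.
- hand_in(): hands the job in; it is judged then, once.
The state is a dict: "time": time; "joint_pos": joint angles; "joint_vel": joint speeds; "effort": joint torques, N m; "ee_pos": TCP position; "tool_rot": TCP orientation; "ft_force": force on the tool from outside, world axes, zero at the start; "wrist_torque": the same for the moment, N m; "opening": finger opening in m; "finger_force": force on a finger pad.
Only numpy, scipy, OpenCV 4.12 (cv2) and the standard library are available. Lean on these libraries where they do the work, as an engineer would, in place of code of your own. Each camera call takes 0.05 s, during which the arm holds its last target. There are 200 camera calls.

## Working session

There is one attempt and no reset: what is moved stays moved. The work goes in short steps, Python scripts to look and compute and a tool call to move; the robot and the scene stay as the last step left them, time stands still between calls to the robot, and variables do not carry over. Pictures are saved under pics/ and viewed, at most 10 in all, crops included, and the job is handed in when it is done.

Besides the shell and the picture viewer there is one more tool, called after "Call:" by a JSON object that holds its "method" and its "body". jog_arm: Moves the arm, as the interface text tells. Its arguments: {"type":"object","properties":{"steps":{"type":"array"},"force":{"type":"number"}},"required":["steps"]}

```bash
mkdir -p pics
cat > h.py <<'E'
from station import *
import numpy as np, cv2
def save(c,n,crop=None,s=1):
    p=c["pixels"]
    if crop: r0,r1,c0,c1=crop; p=p[r0:r1,c0:c1]
    cv2.imwrite("pics/"+n,cv2.resize(p[:,:,::-1],None,fx=s,fy=s,interpolation=cv2.INTER_CUBIC))
def f(c): return c["pixels"].shape[0]/2/np.tan(np.radians(c["fovy"])/2)
def ray(c,u,v,z):
    R=np.array(c["R"]);t=np.array(c["t"]);o=-R.T@t
    d=R.T@np.array([(u-c["cx"])/f(c),(v-c["cy"])/f(c),1]); return o+d*(z-o[2])/d[2]
def pix(c,u,v):
    R=np.array(c["R"]);t=np.array(c["t"]);z=c["z_map"][v,u]
    return R.T@(z*np.array([(u-c["cx"])/f(c),(v-c["cy"])/f(c),1])-t)
E
python3 - <<'E'
from h import *
a=camera("top");b=camera("scene")
save(a,"top1.png",None,1.4);save(b,"scene1.png",None,1.4)
for c in(a,b):print(c["fovy"],c["cx"],c["cy"],-np.array(c["R"]).T@c["t"],[x for x in c if x not in("pixels","z_map")])
import pickle;pickle.dump((a,b),open("c1.pkl","wb"))
print(sense())
E
```

```text
44.97910120784438 273.9401341137406 210.75609610226613 [0.3951513  0.03005324 1.18044623] ['fovy', 'cx', 'cy', 'R', 't']
42.048555584814366 285.9289794068772 210.73691022303282 [1.11448565 0.46406637 1.19136957] ['fovy', 'cx', 'cy', 'R', 't']
{'time': 0.1, 'joint_pos': array([-1.24700359e+00,  2.13304476e-01, -3.49905655e-02,  1.32350243e+00,
       -2.25061202e-05,  1.57080742e+00]), 'joint_vel': array([ 0.00018347, -0.00127749,  0.00168042, -0.0027329 , -0.00300503,
       -0.00085204]), 'effort': array([ 6.98195618e-04, -6.87244821e+01,  4.87810242e+01,  1.21155320e-02,
        2.69089122e-05, -1.49444463e-05]), 'ee_pos': array([ 0.15897734, -0.47372749,  0.23086918]), 'tool_rot': array([[ 9.48039046e-01,  3.18153818e-01, -3.39866611e-04],
       [ 3.18153999e-01, -9.48038578e-01,  9.41964015e-04],
       [-2.25172114e-05, -1.00114859e-03, -9.99999499e-01]]), 'ft_force': array([ 0.69070606,  0.24245004, -0.42060509]), 'wrist_torque': array([ 0.01649672, -0.03070867, -0.03966986]), 'finger_force': 0.0, 'opening': 0.08496012411858281}
```

View pics/top1.png

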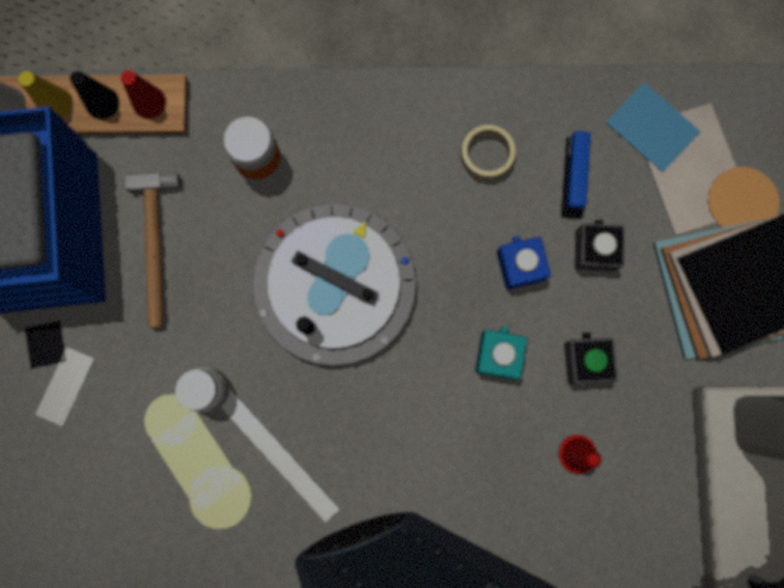

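View pics/scene1.png

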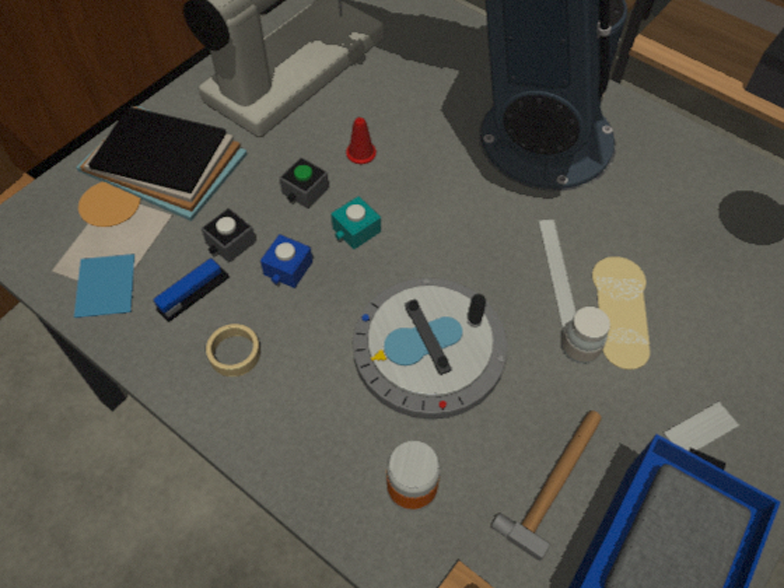

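The top view (1.4x) shows the swivel near (335,284) and the pointer at (360,230). The red stud is at (281,233), the blue stud at (405,261) and the handle top at (305,326). There are four box keys:
- green dome on grey/black at (596,360), the only green one and so the target
- white on black at (604,244), the white key
- white on blue at (526,260), a look-alike
- white on turquoise at (503,354), a look-alike

Next I'll measure these points.

```bash
cat >> h.py <<'E'
def blob(c,lo,hi,box,m=None):
    hsv=cv2.cvtColor(c["pixels"],cv2.COLOR_RGB2HSV); k=cv2.inRange(hsv,np.array(lo),np.array(hi))
    w=np.zeros_like(k);w[box[0]:box[1],box[2]:box[3]]=1;k=k*w
    n,l,s,ct=cv2.connectedComponentsWithStats(k); i=1+np.argmax(s[1:,4]); return ct[i],s[i,4]
E
python3 - <<'E'
from h import *
import pickle;a,b=pickle.load(open("c1.pkl","rb"))
P=lambda n,x:print(n,np.round(x,4))
R={}
for n,c,z,args in [("red top",a,.035,((0,120,60),(10,255,255),(155,178,190,212))),("red top2",a,.035,((170,120,60),(180,255,255),(155,178,190,212))),
 ("blue top",a,.035,((105,120,60),(130,255,255),(175,198,278,300))),("yel top",a,.044,((20,120,100),(35,255,255),(150,178,245,270))),
 ("handle top",a,.116,((0,0,0),(180,255,50),(222,245,205,232))),("green top",a,.06,((45,100,50),(85,255,255),(235,280,400,450))),
 ("red sc",b,.035,((0,120,60),(10,255,255),(275,300,300,330))),("blue sc",b,.035,((105,120,60),(130,255,255),(218,236,250,272))),
 ("yel sc",b,.044,((20,120,100),(35,255,255),(240,265,255,285))),("handle sc",b,.116,((0,0,0),(180,255,50),(205,235,328,350))),
 ("green sc",b,.06,((45,100,50),(85,255,255),(110,140,200,235)))]:
    try:
        (u,v),s=blob(c,*args); P(n,[u,v,s,*ray(c,u,v,z),*pix(c,int(round(u)),int(round(v)))])
    except Exception as e: print(n,e)
# table top disk fit: base lower studs
for c,n in((a,"top"),):
    g=cv2.cvtColor(c["pixels"],cv2.COLOR_RGB2HSV);k=cv2.inRange(g,np.array((0,0,135)),np.array((180,60,255)));k[:145]=0;k[265:]=0;k[:,:180]=0;k[:,300:]=0
    cs=max(cv2.findContours(k,cv2.RETR_EXTERNAL,cv2.CHAIN_APPROX_NONE)[0],key=cv2.contourArea);e=cv2.fitEllipse(cv2.convexHull(cs));print(e,ray(c,*e[0],.042),e[1][0]/f(c)*1.138)
save(a,"crop1.png",(140,265,175,305),5)
E
```

```text
red top [1.995625e+02 1.660000e+02 1.600000e+01 6.467000e-01 2.022000e-01
 3.500000e-02 6.466000e-01 2.012000e-01 3.520000e-02]
red top2 [2.000e+02 1.680e+02 1.000e+00 6.420e-01 2.012e-01 3.500e-02 6.416e-01
 2.009e-01 3.670e-02]
blue top [ 2.890e+02  1.855e+02  1.600e+01  5.991e-01 -3.200e-03  3.500e-02
  5.975e-01 -3.100e-03  3.730e-02]
yel top [2.574737e+02 1.641316e+02 3.800000e+01 6.477000e-01 6.850000e-02
 4.400000e-02 6.482000e-01 6.960000e-02 4.340000e-02]
handle top [2.184272e+02 2.329223e+02 1.030000e+02 4.849000e-01 1.490000e-01
 1.160000e-01 4.852000e-01 1.505000e-01 1.107000e-01]
green top [ 4.251229e+02  2.568771e+02  2.360000e+02  4.323000e-01 -2.997000e-01
  6.000000e-02  4.321000e-01 -2.997000e-01  5.910000e-02]
red sc [3.158750e+02 2.883333e+02 2.400000e+01 6.485000e-01 2.035000e-01
 3.500000e-02 6.486000e-01 2.038000e-01 3.740000e-02]
blue sc [ 2.606471e+02  2.265294e+02  1.700000e+01  6.010000e-01 -1.800000e-03
  3.500000e-02  6.017000e-01 -2.000000e-04  3.530000e-02]
yel sc [2.704151e+02 2.540755e+02 5.300000e+01 6.489000e-01 6.860000e-02
 4.400000e-02 6.504000e-01 6.860000e-02 4.660000e-02]
handle sc [3.402198e+02 2.205000e+02 1.820000e+02 5.090000e-01 1.635000e-01
 1.160000e-01 5.007000e-01 1.586000e-01 1.027000e-01]
green sc [ 2.160484e+02  1.229113e+02  1.240000e+02  4.355000e-01 -2.978000e-01
  6.000000e-02  4.338000e-01 -3.000000e-01  5.660000e-02]
((237.5688934326172, 201.07907104492188), (92.73531341552734, 94.28836059570312), 70.67646026611328) [0.56313399 0.11417729 0.042     ] 0.20805030628579843
```

View pics/crop1.png

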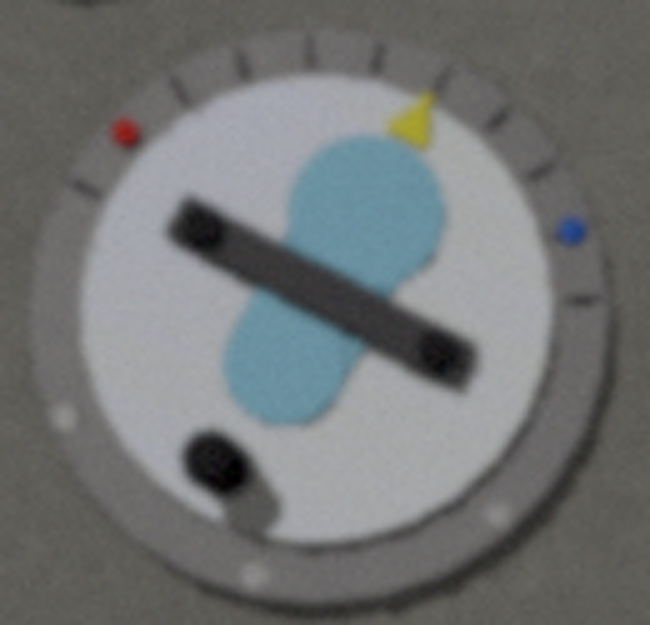

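The scene agrees with itself. The red-blue chord measures 0.211 m and 0.2113 is expected. The swivel centre is about (.564,.114), and there are 7 ticks between the studs. The pointer is at -28° (-1 click) and the red stud is at +47°, so the table needs 5 clicks counter-clockwise. The handle is at about (.489,.154) now and should end near (.506,.052). I'll move over it at height.

Call:
{"method": "jog_arm", "body": {"steps": [[[0.014, 0.026, 0, -2, 0.06], [0.014, 0.026, 0, -2, 0.06], [0.014, 0.026, 0, -2, 0.06], [0.014, 0.026, 0, -2, 0.06], [0.014, 0.026, 0, -2, 0.06], [0.014, 0.026, 0, -2, 0.06], [0.014, 0.026, 0, -2, 0.06], [0.014, 0.026, 0, -2, 0.06], [0.014, 0.026, 0, -2, 0.06], [0.014, 0.026, 0, -2, 0.06], [0.014, 0.026, 0, -2, 0.06], [0.014, 0.026, 0, -2, 0.06]]], "force": 40}}

```text
time: 1.1
ee_pos: [0.3273, -0.1606, 0.2313]
tool_rot: [[0.995, -0.097, -0.0], [-0.097, -0.995, 0.0], [-0.0, -0.0, -1.0]]
ft_force: [0.2, -0.4, 0.8]
opening: 0.06
finger_force: 0.0
```

```bash
python3 -c "
from station import *
s=sense();print(s['joint_pos'],s['ee_pos'],s['tool_rot'][:,0])"
```

```text
[-4.56100451e-01 -6.54037640e-02 -3.37860723e-01  1.29839117e+00
 -1.89917481e-05  2.78246650e+00] [ 0.32731267 -0.16058671  0.23125584] [ 9.95301675e-01 -9.68223801e-02 -5.51714681e-05]
```

Call:
{"method": "jog_arm", "body": {"steps": [[[0.0068, 0.0131, 0, 6.5, 0.06], [0.0068, 0.0131, 0, 6.5, 0.06], [0.0068, 0.0131, 0, 6.5, 0.06], [0.0068, 0.0131, 0, 6.5, 0.06], [0.0068, 0.0131, 0, 6.5, 0.06], [0.0068, 0.0131, 0, 6.5, 0.06], [0.0068, 0.0131, 0, 6.5, 0.06], [0.0068, 0.0131, 0, 6.5, 0.06], [0.0068, 0.0131, 0, 6.5, 0.06], [0.0068, 0.0131, 0, 6.5, 0.06], [0.0068, 0.0131, 0, 6.5, 0.06], [0.0068, 0.0131, 0, 6.5, 0.06]]]}}

```text
time: 2.1
ee_pos: [0.4087, -0.0041, 0.2311]
tool_rot: [[0.294, 0.956, -0.0], [0.956, -0.294, -0.0], [-0.0, -0.0, -1.0]]
ft_force: [0.1, 0.3, -0.1]
opening: 0.0601
finger_force: 0.0
```

Call:
{"method": "jog_arm", "body": {"steps": [[[0.0068, 0.0131, 0, 6.5, 0.06], [0.0068, 0.0131, 0, 6.5, 0.06], [0.0068, 0.0131, 0, 6.5, 0.06], [0.0068, 0.0131, 0, 6.5, 0.06], [0.0068, 0.0131, 0, 6.5, 0.06], [0.0068, 0.0131, 0, 6.5, 0.06], [0.0068, 0.0131, 0, 6.5, 0.06], [0.0068, 0.0131, 0, 6.5, 0.06], [0.0068, 0.0131, 0, 6.5, 0.06], [0.0068, 0.0131, 0, 6.5, 0.06], [0.0068, 0.0131, 0, 6.5, 0.06], [0.0068, 0.0131, 0, 6.5, 0.06]]]}}

```text
time: 3.1
ee_pos: [0.4903, 0.1531, 0.231]
tool_rot: [[-0.874, 0.487, -0.001], [0.487, 0.874, -0.0], [0.0, -0.001, -1.0]]
ft_force: [-0.1, -0.7, -0.4]
opening: 0.0601
finger_force: 0.0
```

```bash
python3 -c "
from h import *
s=sense();print(s['joint_pos'],s['ee_pos'],np.degrees(np.arctan2(*s['tool_rot'][1::-1,0])))
save(camera('scene'),'s2.png',(140,340,230,430),3)"
```

```text
[ 3.02568337e-01  2.42028943e-01  1.93718916e-03  1.33140161e+00
 -2.60300842e-05  8.10824560e-01] [0.49034842 0.15305492 0.23097824] 150.87905710025393
```

View pics/s2.png

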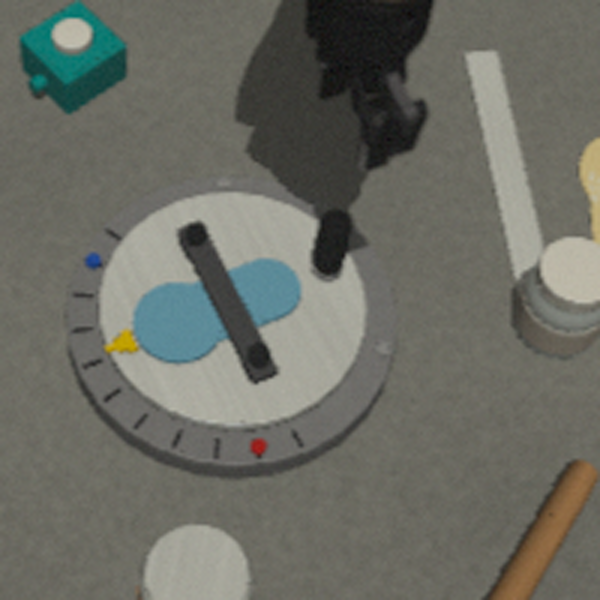

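The crop shows the gripper above and behind the handle (post top at about (337,215), foot at (330,268)), with the pointer at (122,342) and the red stud at (258,447). I'll check the handle's axis from its top and foot.

```bash
python3 -c "
from h import *;import pickle;a,b=pickle.load(open('c1.pkl','rb'))
print(ray(b,230+337/3,140+222/3,.116),ray(b,230+330/3,140+263/3,.042),ray(a,175+208/5,140+455/5,.116))"
```

```text
[0.4913411  0.15702405 0.116     ] [0.48447518 0.15434283 0.042     ] [0.48899398 0.15289782 0.116     ]
```

Call:
{"method": "jog_arm", "body": {"steps": [[[-0.001, 0.001, -0.013, 1, 0.06], [0, 0, -0.013, 0, 0.06], [0, 0, -0.013, 0, 0.06], [0, 0, -0.013, 0, 0.06], [0, 0, -0.013, 0, 0.06], [0, 0, -0.013, 0, 0.06], [0, 0, -0.013, 0, 0.06], [0, 0, -0.013, 0, 0.06], [0, 0, -0.013, 0, 0.06], [0, 0, -0.013, 0, 0.06], [0, 0, -0.013, 0, 0.06], [0, 0, -0.011, 0, 0.06]]]}}

```text
time: 4.15
ee_pos: [0.4888, 0.1532, 0.0762]
tool_rot: [[-0.879, 0.477, -0.001], [0.477, 0.879, -0.0], [0.001, -0.001, -1.0]]
ft_force: [0.1, 0.1, -0.3]
opening: 0.06
finger_force: 0.0
```

Call:
{"method": "jog_arm", "body": {"steps": [[[0, 0, 0, 0, 0.02], [0, 0, 0, 0, 0.02], [0, 0, 0, 0, 0.02], [0, 0, 0, 0, 0.02], [0, 0, 0, 0, 0.02], [0, 0, 0, 0, 0.02], [0, 0, 0, 0, 0.02], [0, 0, 0, 0, 0.02]]]}}

```text
time: 4.82
ee_pos: [0.4895, 0.1535, 0.0779]
tool_rot: [[-0.879, 0.476, 0.001], [0.476, 0.879, 0.0], [-0.001, 0.001, -1.0]]
ft_force: [-3.1, 0.8, 6.4]
opening: 0.025
finger_force: 40.3
```

```bash
python3 -c "
import numpy as np
t=np.radians(np.arange(152,228,3.));p=np.c_[.085*np.cos(t),.085*np.sin(t)];print(np.round(np.diff(p,axis=0),4).tolist())"
```

```text
[[-0.002, -0.004], [-0.0018, -0.0041], [-0.0016, -0.0042], [-0.0013, -0.0042], [-0.0011, -0.0043], [-0.0009, -0.0044], [-0.0007, -0.0044], [-0.0004, -0.0044], [-0.0002, -0.0044], [0.0, -0.0044], [0.0003, -0.0044], [0.0005, -0.0044], [0.0007, -0.0044], [0.001, -0.0043], [0.0012, -0.0043], [0.0014, -0.0042], [0.0016, -0.0041], [0.0018, -0.004], [0.0021, -0.0039], [0.0023, -0.0038], [0.0025, -0.0037], [0.0026, -0.0036], [0.0028, -0.0034], [0.003, -0.0033], [0.0032, -0.0031]]
```

Call:
{"method": "jog_arm", "body": {"steps": [[[-0.002, -0.004, 0, 3, 0.02], [-0.0018, -0.0041, 0, 3, 0.02], [-0.0016, -0.0042, 0, 3, 0.02], [-0.0013, -0.0042, 0, 3, 0.02], [-0.0011, -0.0043, 0, 3, 0.02], [-0.0009, -0.0044, 0, 3, 0.02], [-0.0007, -0.0044, 0, 3, 0.02], [-0.0004, -0.0044, 0, 3, 0.02], [-0.0002, -0.0044, 0, 3, 0.02], [0, -0.0044, 0, 3, 0.02]]]}}

```text
time: 5.65
ee_pos: [0.4795, 0.1105, 0.0779]
tool_rot: [[-1.0, -0.03, 0.001], [-0.03, 1.0, 0.0], [-0.001, 0.0, -1.0]]
ft_force: [-2.5, 9.8, 5.7]
opening: 0.0248
finger_force: 40.3
```

Call:
{"method": "jog_arm", "body": {"steps": [[[0.0003, -0.0044, 0, 3, 0.02], [0.0005, -0.0044, 0, 3, 0.02], [0.0007, -0.0044, 0, 3, 0.02], [0.001, -0.0043, 0, 3, 0.02], [0.0012, -0.0043, 0, 3, 0.02], [0, 0, 0, 0, 0.02]]]}}

```text
time: 6.15
ee_pos: [0.4832, 0.0885, 0.0779]
tool_rot: [[-0.958, -0.288, 0.001], [-0.288, 0.958, 0.001], [-0.001, 0.0, -1.0]]
ft_force: [-5.1, 2.8, 7.6]
opening: 0.0247
finger_force: 40.5
```

Call:
{"method": "jog_arm", "body": {"steps": [[[0.0014, -0.0042, 0, 3, 0.02], [0.0016, -0.0041, 0, 3, 0.02], [0.0018, -0.004, 0, 3, 0.02], [0.0021, -0.0039, 0, 3, 0.02], [0.0023, -0.0038, 0, 3, 0.02], [0.0025, -0.0037, 0, 3, 0.02], [0.0026, -0.0036, 0, 3, 0.02], [0.0028, -0.0034, 0, 3, 0.02], [0.003, -0.0033, 0, 3, 0.02], [0.0032, -0.0031, 0, 3, 0.02], [0, 0, 0, 0, 0.02], [0, 0, 0, 0, 0.02]]]}}

```text
time: 7.15
ee_pos: [0.5064, 0.0515, 0.0779]
tool_rot: [[-0.688, -0.726, 0.0], [-0.726, 0.688, 0.0], [-0.0, -0.0, -1.0]]
ft_force: [-5.2, -0.9, 8.7]
opening: 0.0247
finger_force: 40.5
```

```bash
python3 -c "
from h import *
save(camera('scene'),'s3.png',(140,340,230,430),3)"
```

```text
(no output)
```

View pics/s3.png

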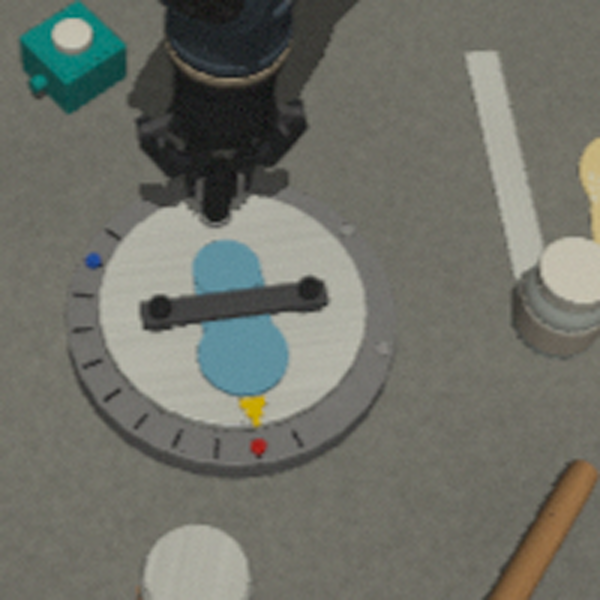

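The pointer at (254,412) points straight at the red stud at (258,447). I'll let go and lift.

Call:
{"method": "jog_arm", "body": {"steps": [[[0, 0, 0, 0, 0.055], [0, 0, 0, 0, 0.055], [0, 0, 0, 0, 0.055], [0, 0, 0, 0, 0.055], [0, 0, 0, 0, 0.055], [0, 0, 0, 0, 0.055], [0, 0, 0, 0, 0.055], [0, 0, 0, 0, 0.055], [0, 0, 0, 0, 0.055], [0, 0, 0, 0, 0.055]]]}}

```text
time: 8.03
ee_pos: [0.5063, 0.0517, 0.0773]
tool_rot: [[-0.688, -0.726, -0.0], [-0.726, 0.688, 0.0], [0.0, 0.0, -1.0]]
ft_force: [0.3, -0.6, 0.5]
opening: 0.0551
finger_force: 0.0
```

Call:
{"method": "jog_arm", "body": {"steps": [[[0, 0, 0.013, 0, 0.055], [0, 0, 0.013, 0, 0.055], [0, 0, 0.013, 0, 0.055], [0, 0, 0.013, 0, 0.055], [0, 0, 0.013, 0, 0.055], [0, 0, 0.013, 0, 0.055], [0, 0, 0.013, 0, 0.055], [0, 0, 0.013, 0, 0.055], [0, 0, 0, 0, 0], [0, 0, 0, 0, 0]]]}}

```text
time: 8.87
ee_pos: [0.5066, 0.0517, 0.1814]
tool_rot: [[-0.688, -0.726, 0.001], [-0.726, 0.688, 0.0], [-0.001, -0.001, -1.0]]
ft_force: [1.0, 0.5, -0.1]
opening: 0.0322
finger_force: 0.0
```

Run:
```python
from h import *
b=camera("scene");y,s=blob(b,(20,120,100),(35,255,255),(265,290,300,325));r,s2=blob(b,(0,120,60),(10,255,255),(275,300,300,330))
C=np.array([.5643,.1140])
for q,z in((y,.044),(r,.035)):
    p=ray(b,*q,z)[:2]-C;print(q,np.hypot(*p),np.degrees(np.arctan2(p[1],p[0])))
print(sense()["ee_pos"])
```

```text
[313.88679245 275.60377358] 0.09456697589400916 46.59308838529631
[315.875      288.33333333] 0.12287499746679141 46.740621290613134
[0.50622521 0.05169268 0.18081534]
```

The table is clicked in: pointer 46.6°, stud 46.7°. Now over to the green key, fingers shut.

Call:
{"method": "jog_arm", "body": {"steps": [[[-0.006, -0.029, 0, 0, 0], [-0.006, -0.029, 0, 0, 0], [-0.006, -0.029, 0, 0, 0], [-0.006, -0.029, 0, 0, 0], [-0.006, -0.029, 0, 0, 0], [-0.006, -0.029, 0, 0, 0], [-0.006, -0.029, 0, 0, 0], [-0.006, -0.029, 0, 0, 0], [-0.006, -0.029, 0, 0, 0], [-0.006, -0.029, 0, 0, 0], [-0.006, -0.029, 0, 0, 0], [-0.007, -0.032, 0, 0, 0]]]}}

```text
time: 9.92
ee_pos: [0.4324, -0.3002, 0.1803]
tool_rot: [[-0.687, -0.726, -0.001], [-0.726, 0.687, 0.001], [0.0, 0.001, -1.0]]
ft_force: [1.5, 0.3, -0.2]
opening: -0.0002
finger_force: 0.0
```

Call:
{"method": "jog_arm", "body": {"steps": [[[0, 0, -0.013, 0, 0], [0, 0, -0.013, 0, 0], [0, 0, -0.013, 0, 0], [0, 0, -0.013, 0, 0], [0, 0, -0.013, 0, 0], [0, 0, -0.013, 0, 0], [0, 0, -0.013, 0, 0], [0, 0, -0.01, 0, 0], [0, 0, 0, 0, 0], [0, 0, 0, 0, 0]]]}}

```text
time: 10.75
ee_pos: [0.4328, -0.2989, 0.0797]
tool_rot: [[-0.688, -0.726, -0.001], [-0.726, 0.688, 0.001], [0.0, 0.002, -1.0]]
ft_force: [-0.4, -0.1, 0.9]
opening: 0.0002
finger_force: 0.0
```

Run:
```python
from h import *
s=sense();print(s["ee_pos"],s["ft_force"],s["opening"])
b=camera("scene");save(b,'s4.png',(60,210,130,330),4)
```

```text
[ 0.43278234 -0.29894812  0.07973085] [-0.38437337 -0.10494565  0.89131196] 0.0001838016002143147
```

View pics/s4.png

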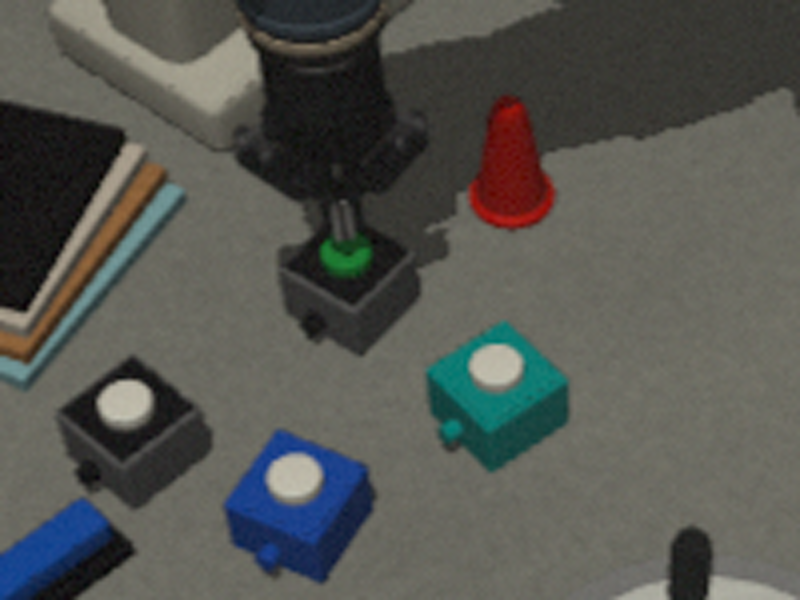

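The crop confirms the shut fingertips are over the green dome at (345,250), clear of the cone at (512,160) and the white key at (125,403). Now a gentle press.

Call:
{"method": "jog_arm", "body": {"steps": [[[0, 0, -0.005, 0, 0], [0, 0, -0.005, 0, 0], [0, 0, -0.005, 0, 0], [0, 0, -0.002, 0, 0], [0, 0, 0, 0, 0], [0, 0, 0, 0, 0], [0, 0, 0, 0, 0]]]}}

```text
time: 11.38
ee_pos: [0.4334, -0.2994, 0.0635]
tool_rot: [[-0.688, -0.726, 0.0], [-0.726, 0.688, -0.0], [-0.0, -0.0, -1.0]]
ft_force: [0.3, 0.4, 1.3]
opening: 0.0002
finger_force: 0.0
```

Call:
{"method": "jog_arm", "body": {"steps": [[[0, 0, -0.001, 0, 0], [0, 0, -0.001, 0, 0], [0, 0, -0.001, 0, 0], [0, 0, 0, 0, 0], [0, 0, 0, 0, 0]]]}}

```text
time: 11.8
ee_pos: [0.4332, -0.2993, 0.0602]
tool_rot: [[-0.688, -0.726, -0.0], [-0.726, 0.688, 0.0], [0.0, 0.0, -1.0]]
ft_force: [0.1, -0.9, -0.3]
opening: 0.0001
finger_force: 0.0
```

Call:
{"method": "jog_arm", "body": {"steps": [[[0, 0, -0.0005, 0, 0], [0, 0, -0.0005, 0, 0], [0, 0, 0, 0, 0], [0, 0, 0, 0, 0]]]}}

```text
time: 12.13
ee_pos: [0.4333, -0.2994, 0.0594]
tool_rot: [[-0.688, -0.726, 0.0], [-0.726, 0.688, -0.0], [-0.0, -0.0, -1.0]]
ft_force: [-0.7, 0.1, 3.1]
opening: -0.0002
finger_force: 1.4
```

Call:
{"method": "jog_arm", "body": {"steps": [[[0, 0, -0.0005, 0, 0], [0, 0, 0, 0, 0], [0, 0, 0, 0, 0]]]}}

```text
time: 12.38
ee_pos: [0.4333, -0.2993, 0.0589]
tool_rot: [[-0.688, -0.726, 0.0], [-0.726, 0.688, -0.0], [-0.0, -0.0, -1.0]]
ft_force: [-0.6, 0.2, 4.7]
opening: -0.0001
finger_force: 2.0
```

Call:
{"method": "jog_arm", "body": {"steps": [[[0, 0, -0.0005, 0, 0], [0, 0, 0, 0, 0], [0, 0, 0, 0, 0]]]}}

```text
time: 12.63
ee_pos: [0.4333, -0.2993, 0.0584]
tool_rot: [[-0.688, -0.726, 0.0], [-0.726, 0.688, -0.0], [-0.0, -0.0, -1.0]]
ft_force: [-0.2, 0.8, 4.4]
opening: -0.0002
finger_force: 2.5
```

Call:
{"method": "jog_arm", "body": {"steps": [[[0, 0, -0.0005, 0, 0], [0, 0, 0, 0, 0], [0, 0, 0, 0, 0]]]}}

```text
time: 12.88
ee_pos: [0.4333, -0.2993, 0.0579]
tool_rot: [[-0.688, -0.726, 0.0], [-0.726, 0.688, -0.0], [-0.0, -0.0, -1.0]]
ft_force: [-0.4, 0.7, 3.6]
opening: -0.0
finger_force: 2.2
```

Call:
{"method": "jog_arm", "body": {"steps": [[[0, 0, -0.0005, 0, 0], [0, 0, 0, 0, 0], [0, 0, 0, 0, 0]]]}}

```text
time: 13.13
ee_pos: [0.4333, -0.2993, 0.0573]
tool_rot: [[-0.688, -0.726, 0.0], [-0.726, 0.688, -0.0], [0.0, -0.0, -1.0]]
ft_force: [0.4, 1.5, 2.7]
opening: 0.0002
finger_force: 1.6
```

Call:
{"method": "jog_arm", "body": {"steps": [[[0, 0, -0.0005, 0, 0], [0, 0, 0, 0, 0], [0, 0, 0, 0, 0]]]}}

```text
time: 13.38
ee_pos: [0.4333, -0.2993, 0.0567]
tool_rot: [[-0.688, -0.726, 0.0], [-0.726, 0.688, -0.0], [0.0, -0.0, -1.0]]
ft_force: [0.4, 0.0, 2.2]
opening: -0.0001
finger_force: 1.0
```

The force peaked near 5 N and has fallen to about 2 N, so the key has clicked at roughly 3.3 mm. Now I'll lift off.

Call:
{"method": "jog_arm", "body": {"steps": [[[0, 0, 0.002, 0, 0], [0, 0, 0.003, 0, 0], [0, 0, 0.005, 0, 0], [0, 0, 0.01, 0, 0], [0, 0, 0.02, 0, 0], [0, 0, 0.02, 0, 0], [0, 0, 0.02, 0, 0], [0, 0, 0.02, 0, 0], [0, 0, 0, 0, 0], [0, 0, 0, 0, 0], [0, 0, 0, 0, 0], [0, 0, 0, 0, 0]]]}}

```text
time: 14.38
ee_pos: [0.4328, -0.299, 0.1562]
tool_rot: [[-0.688, -0.726, -0.001], [-0.726, 0.688, 0.001], [0.0, 0.001, -1.0]]
ft_force: [0.3, 0.9, -0.5]
opening: 0.0002
finger_force: 0.0
```

Run:
```python
from h import *
b=camera("scene");y,s=blob(b,(20,120,100),(35,255,255),(265,290,300,325));g,s2=blob(b,(45,100,50),(85,255,255),(110,140,200,235))
print(y,g,s2,pix(b,*[int(round(x)) for x in g]),sense()["ft_force"])
print(hand_in())
```

```text
[313.88679245 275.60377358] [216.0483871  122.91129032] 124 [ 0.43464787 -0.29901227  0.05808883] [ 0.2203804   0.20657457 -0.0769982 ]
the job is handed in; nothing more can be done
None
```

The job is handed in at about 14 s. The pointer is clicked in at the red stud with the handle let go, and the green key was pressed through its click (about 3.3 mm by tool height) and is up again; hand-in returned no verdict.

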